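Stock the rework tray and leave the look-alikes

TASK

Stock the grey rework tray for the next board: stand the amber bottle with the black cap in the small round well, the black-flanged reel of solder flat in the large round well, and lay the black lens case in the rectangular nest and the AA cell in the narrow slot, each resting on the floor of its own bay. Set things down instead of dropping them, and leave the red-capped bottle and the yellow reel standing where they are.

Things in the scene. Friction and masses are not known exactly. Their poses are not given: they have to be found in the camera images.
- flux_bottle: Small amber screw-cap bottle with a black cap. Round body 34 mm across and 46 mm high, above it the narrower cap (25 mm across) up to 56 mm. Stands upright, about 40 g. Origin: centre of its underside, z up.
- solder_reel: Reel of solder with black flanges and silver-grey wire, 56 mm across, 44 mm high, standing on one flange, about 350 g. Its hub is not open. Origin: centre of its underside, z up.
- lens_case: Plain black lens case, a closed block 72 mm long (its y), about 47 mm wide (its x, from -22 to +24 mm) and 25 mm high, about 50 g. Origin: centre of its underside, z up.
- cell: AA battery cell, red and white, lying on its side: 15 mm in diameter, 50 mm long (its y), about 25 g; it lies steady and does not roll. Origin: middle of its length, on its underside, z up.
- bottle_bay: Fixed blue insert, 94 mm square, one of four set 2 x 2, 96 mm apart in any order, in a grey tray (rim 16 mm high). Origin: centre of its underside, 5 mm above the surface. 26 mm high, with the small round well at its centre: 42 mm across, 22 mm deep, dark floor 4 mm above the origin, 3 mm chamfer.
- reel_bay: Fixed blue insert, 94 mm square, one of four set 2 x 2, 96 mm apart in any order, in a grey tray (rim 16 mm high). Origin: centre of its underside, 5 mm above the surface. 20 mm high, with the large round well at its centre: 64 mm across, 16 mm deep, dark floor 4 mm above the origin, 3 mm chamfer.
- case_bay: Fixed blue insert, 94 mm square, one of four set 2 x 2, 96 mm apart in any order, in a grey tray (rim 16 mm high). Origin: centre of its underside, 5 mm above the surface. 16 mm high, with the rectangular nest at its centre: 58 (x) x 82 mm (y), 12 mm deep, dark floor 4 mm above the origin. Both long walls are cut away down to the floor over their middle 36 mm, as finger gaps.
- cell_bay: Fixed blue insert, 94 mm square, one of four set 2 x 2, 96 mm apart in any order, in a grey tray (rim 16 mm high). Origin: centre of its underside, 5 mm above the surface. 14 mm high, with the narrow slot at its centre: 24 (x) x 60 mm (y), 10 mm deep, dark floor 4 mm above the origin. Both long walls are cut away down to the floor over their middle 36 mm, as finger gaps.
- wash_bottle: Look-alike to be left alone: small whitish screw-cap bottle with a red cap, 38 mm across, 65 mm high, standing. Origin: centre of its underside, z up.
- yellow_reel: Look-alike to be left alone: yellow reel with thin wire, 64 mm across, 21 mm high, lying flat. Origin: centre of its underside, z up.
Mind the look-alikes: they are no part of the job. What is shaped like the solder_reel but pink is not meant.

How it is judged (in metres and radians):
At the end, for the whole second after the job is handed in: Bottle, reel, case and cell each rest at the centre of their own bay (round wells within 8 mm, nest and slot within 11 mm), on its floor within 4 mm, level within 7 degrees, case and cell lengthwise within 0.3 rad, all still. Red-capped bottle and yellow reel upright within 30 mm of their start (horizontal distance between flux_bottle and bottle_bay below 0.008 m and z of flux_bottle in the frame of bottle_bay between 0 and 0.008 m and angle between each of flux_bottle, wash_bottle, yellow_reel's own z axis and vertical below 0.15 rad and linear speed of each of flux_bottle, solder_reel, lens_case, cell below 0.02 m/s and angular speed of each of flux_bottle, solder_reel, lens_case, cell below 0.2 rad/s and horizontal distance between solder_reel and reel_bay below 0.008 m and z of solder_reel in the frame of reel_bay between 0 and 0.008 m and angle between each of solder_reel, lens_case's own z axis and vertical below 0.12 rad and horizontal distance between lens_case and case_bay below 0.011 m and z of lens_case in the frame of case_bay between 0 and 0.008 m and angle between the y axis of lens_case and the y axis of case_bay, either way round below 0.3 rad and horizontal distance between cell and cell_bay below 0.011 m and z of cell in the frame of cell_bay between 0 and 0.008 m and angle between cell's own z axis and vertical below 0.2 rad and angle between the y axis of cell and the y axis of cell_bay, either way round below 0.3 rad and distance of each of wash_bottle, yellow_reel from where it was at the start of the episode below 0.03 m); the robot touches nothing.
It fails at once if flux_bottle is dropped or flung: faster than 0.8 m/s (a fall of about 33 mm) while the fingers do not touch it (linear speed of flux_bottle above 0.8 m/s and contact force between the fingers and flux_bottle below 0.05 N).
It fails at once if solder_reel is dropped or flung: faster than 0.8 m/s (a fall of about 33 mm) while the fingers do not touch it (linear speed of solder_reel above 0.8 m/s and contact force between the fingers and solder_reel below 0.05 N).
It fails at once if lens_case is dropped or flung: faster than 0.8 m/s (a fall of about 33 mm) while the fingers do not touch it (linear speed of lens_case above 0.8 m/s and contact force between the fingers and lens_case below 0.05 N).
It fails at once if cell is dropped or flung: faster than 0.8 m/s (a fall of about 33 mm) while the fingers do not touch it (linear speed of cell above 0.8 m/s and contact force between the fingers and cell below 0.05 N).
It fails at once if red-capped bottle or yellow reel carried off or knocked more than 50 mm away (distance of any of wash_bottle, yellow_reel from where it was at the start of the episode above 0.05 m).
It also fails if it takes over 102 s, if anything falls off the work surface, if the arm or the gripper's body presses on something with over 40 N, if the wrist force passes 120 N, or if a joint passes its speed limit or range.

ROBOT

A 6-joint arm with a two-finger parallel gripper is mounted at the origin on a cart in front of the work surface, level with it; the furniture and walls round the work are solid. World frame = base frame: x ahead of the robot, y to its left, z up, the work surface at z = 0. Lengths are in mm, angles in degrees, forces in N, time in s.
With the tool pointing down it reaches from about 300 to 850 mm from the base axis. Payload 4.2 kg.
Tool frame: the origin (TCP) lies midway between the tips of the shut fingers; the grasp point (between the pads) lies 19 mm behind it; z points along the fingers, y is the line along which they close (so a half turn about z gives the same grasp; the last joint's range is limited). The gripper opens to 91 mm and grips with 3 to 60 N. Pads are 32 mm wide; open, the fingers measure 118 mm over their backs; the gripper's body (76 mm by 178 mm) begins 60 mm behind the grasp point.
Start: joints at [63.656, 18.312, 89.639, -0, 72.044, -1.146], TCP at [244.816, 520.297, 213.976] pointing down, gripper open.
Joint ranges: [-177.97, 177.97], [-48.28, 115.42], [12.27, 149.76], [-77.06, 257.06], [2.81, 150.46], [-146.56, 146.56]. Speed limits (degrees/s): [147.25, 147.25, 180, 180, 180, 180].

INTERFACE

Orientations are given as [roll, pitch, yaw] about the fixed x, y, z axes, in that order (R = Rz(yaw) Ry(pitch) Rx(roll)).
In Python, from workcell import state, grab_frame, camera_model, job_done gives the robot as it stands.
- The arm moves only by the tool nudge_tcp, called after "Call:" by a JSON object that holds its "op" and its "data". Schema: {"type":"object","properties":{"rows":{"type":"array","items":{"type":"array","items":{"type":"number"},"minItems":6,"maxItems":6},"minItems":1,"maxItems":8},"finger_gap":{"type":"number"},"force":{"type":"number"},"only":{"type":"string"},"quiet":{"type":"boolean"},"lines":{"type":"string"}},"required":["rows"],"additionalProperties":false}. rows is a list of rows, 1 to 8 of them, each of 6 numbers: dx, dy, dz in mm, then a rotation vector rx, ry, rz in degrees; each row shifts and turns the commanded pose from where the row before left it, along the tool's axes as they then stand; what a row does not reach is not made up. A row lasts 1/10 s, in which the tool goes at most 50 mm and 8.59 degrees, less where a joint would pass 70% of its speed; a pose out of reach is approached as far as the arm can. finger_gap is the finger opening in mm, set as the call begins (left out keeps the last). The fingers move at their own pace and stop on an object; force is the grip in N (left out, the last holds). Time passes only in rows, so rows that do not move let the fingers close. The tool returns the time, the measured TCP pose, the force, the opening and the grip force at its end. only (a regular expression) keeps the lines of the reply that match it, lines (a string "A,B") keeps lines A to B, and quiet returns only ok. Input that does not fit is refused with a message, and nothing moves.
- state(): the state, without advancing time (a new reading comes with each control period).
- grab_frame(name): name is "scene" or "top" or "wrist"; returns the picture (420x560x3 uint8, blue, green, red); there is no depth.
- camera_model(name): a dict with "fx", "fy", "cx", "cy" (pixels), "T" (4x4, takes a point from camera to world coordinates). Camera axes: x right, y up, looking along -z (the intrinsics and any distortion apply to the point x, -y, -z); pixel columns grow to the right and rows downward; lengths in mm; the calibration is good to about 2 mm. The wrist camera is an equidistant fisheye: a pixel r from the principal point sees the ray r / f radians off the axis. A picture is of the moment at which its call begins: read the wrist's pose just before it. camera_model takes no time and is no camera call; for the wrist camera it gives the pose at the moment of the call.
- job_done(): hands the job in; it is judged then, once.
The state is a dict: "time_s": time; "qpos": joint angles; "qvel": joint speeds; "effort": joint torques, N m; "ee_pos": TCP position; "ee_rot": TCP orientation; "force": force on the tool from outside, world axes, zero at the start; "torque": the same for the moment, N m; "gripper_width": finger opening in mm; "gripper_force": force on a finger pad.
Only numpy, scipy, OpenCV 4.12 (cv2) and the standard library are available. Lean on these libraries where they do the work, as an engineer would, in place of code of your own. Each camera call takes 0.05 s, during which the arm holds its last target. There are 200 camera calls.

## Working session

There is one attempt and no reset: what is moved stays moved. The work goes in short steps, Python scripts to look and compute and a tool call to move; the robot and the scene stay as the last step left them, time stands still between calls to the robot, and variables do not carry over. Pictures are saved under pics/ and viewed, at most 14 in all, crops included, and the job is handed in when it is done.

```bash
ls; mkdir -p pics; python3 - <<'E'
from workcell import *
import cv2, numpy as np
print(state()['time_s'])
for n in ("scene","top","wrist"):
    m=camera_model(n); f=grab_frame(n); cv2.imwrite(f'pics/{n}0.png',f)
    print(n,{k:(np.round(v,3).tolist() if k!='name' else v) for k,v in m.items()})
E
```

```text
pics
0.0
scene {'fx': 417.123, 'fy': 417.123, 'cx': 279.437, 'cy': 209.094, 'T': [[0.679, 0.5, -0.538, -48.204], [-0.734, 0.479, -0.481, -548.72], [0.017, 0.721, 0.692, 758.165], [0.0, 0.0, 0.0, 1.0]]}
top {'fx': 505.399, 'fy': 505.399, 'cx': 277.338, 'cy': 204.705, 'T': [[0.014, 0.981, -0.192, 302.836], [-1.0, 0.011, -0.017, -45.759], [-0.014, 0.193, 0.981, 1228.173], [0.0, 0.0, 0.0, 1.0]]}
wrist {'fx': 325.192, 'fy': 325.192, 'cx': 279.428, 'cy': 208.111, 'T': [[0.425, -0.876, -0.228, 179.967], [0.905, 0.411, 0.108, 551.362], [-0.001, -0.252, 0.968, 383.732], [0.0, 0.0, 0.0, 1.0]]}
```

View pics/top0.png

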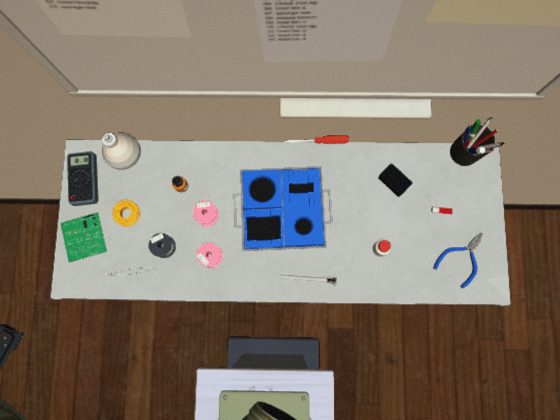

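View pics/scene0.png

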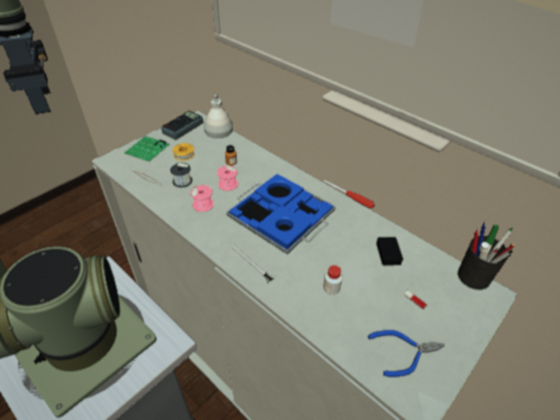

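The top view shows the bottle at (180,184), the black reel at (161,245) and the pink reels at (206,212) and (209,254). The tray is around (283,208), the case at (395,180), the cell at (442,211), and the look-alikes at (126,212) and (384,247). I'll zoom in and measure next.

```bash
cat > h.py <<'E'
from workcell import *
import cv2, numpy as np
def ray(n,u,v,m=None):
    m=m or camera_model(n); T=np.array(m['T']); a=(u-m['cx'])/m['fx']; b=(v-m['cy'])/m['fy']
    if n=='wrist':
        r=np.hypot(a,b); s=np.sin(r)/r if r>1e-9 else 1; d=np.array([a*s,-b*s,-np.cos(r)])
    else: d=np.array([a,-b,-1.])
    return T[:3,3],T[:3,:3]@d
def pt(n,u,v,z,m=None):
    o,d=ray(n,u,v,m); return (o+d*(z-o[2])/d[2])
def px(n,p,m=None):
    m=m or camera_model(n); T=np.array(m['T']); q=T[:3,:3].T@(np.array(p,float)-T[:3,3]); a,b,c=q[0],-q[1],-q[2]
    if n=='wrist':
        h=np.hypot(a,b); t=np.arctan2(h,c); k=t/h if h>1e-9 else 1/c
    else: k=1/c
    return np.array([m['cx']+m['fx']*a*k,m['cy']+m['fy']*b*k])
E
python3 - <<'E'
from h import *
f=cv2.imread('pics/top0.png')
a=cv2.resize(f[150:270,140:340],(800,480),interpolation=cv2.INTER_CUBIC); cv2.imwrite('pics/z1.png',a)
hsv=cv2.cvtColor(f,cv2.COLOR_BGR2HSV)
def comps(mask,roi,zs,name,amin=15):
    x0,y0,x1,y1=roi; M=np.zeros_like(mask); M[y0:y1,x0:x1]=mask[y0:y1,x0:x1]
    c,_=cv2.findContours(M,cv2.RETR_EXTERNAL,cv2.CHAIN_APPROX_NONE)
    for k in c:
        if cv2.contourArea(k)<amin: continue
        P=np.array([pt('top',*q[0],zs)[:2] for q in k],np.float32)
        (cx,cy),wh,an=cv2.minAreaRect(P); print(name,cv2.boundingRect(k),np.round([cx,cy,*wh,an],1))
blue=((hsv[...,0]>100)&(hsv[...,0]<130)&(hsv[...,1]>120)&(hsv[...,2]>90)).astype(np.uint8)
dark=(f.max(2)<45).astype(np.uint8)
comps(blue,(225,155,340,260),23,'inserts')
comps(dark,(238,163,330,252),9,'wells')
comps(dark,(370,155,420,205),25,'case')
comps(dark,(140,225,180,265),44,'reel')
red=(((hsv[...,0]<8)|(hsv[...,0]>172))&(hsv[...,1]>120)).astype(np.uint8)
comps(red,(425,200,460,220),10,'cell red'); comps(red,(370,235,400,260),65,'redcap')
br=((hsv[...,1]>40)&(hsv[...,0]<25)).astype(np.uint8); comps(br,(165,170,195,200),40,'bottle'); comps(dark,(165,170,195,200),56,'cap',5)
ye=((hsv[...,1]>120)&(hsv[...,0]>15)&(hsv[...,0]<35)).astype(np.uint8); comps(ye,(105,190,150,235),21,'yellow')
pk=((hsv[...,0]>150)&(hsv[...,1]>60)).astype(np.uint8); comps(pk,(190,190,230,275),44,'pink')
for q in [(60,140),(500,140),(510,303),(52,300)]: print('edge',pt('top',*q,0).round())
E
```

```text
inserts (242, 168, 83, 81) [533.4 -37.7 192.9 191.8   3.3]
wells (296, 219, 15, 15) [ 4.899e+02 -8.850e+01  3.450e+01  3.410e+01  4.000e-01]
wells (247, 217, 33, 23) [483.3   8.3  53.5  78.5   3.2]
wells (290, 184, 23, 9) [584.4 -83.2  19.2  55.5   4.1]
wells (250, 179, 24, 22) [580.   14.6  53.3  57.    0.7]
case (379, 165, 33, 31) [ 604.2 -311.1   67.2   48.3   45.8]
cell red (439, 208, 13, 6) [ 532.2 -434.4   29.1   12.6   87.3]
redcap (379, 240, 12, 12) [ 438.2 -273.1   24.    24.9   44.5]
bottle (172, 176, 17, 17) [582.5 209.6  38.1  34.4  43. ]
cap (173, 177, 9, 9) [587.7 214.9  21.1  16.8  46.2]
yellow (112, 200, 29, 27) [515.6 343.3  68.6  61.5  64.7]
pink (197, 242, 26, 26) [416.  129.9  61.3  48.6  41.2]
pink (193, 202, 26, 24) [510.3 145.3  55.3  59.4   9. ]
edge [706. 533.   0.]
edge [ 717. -585.    0.]
edge [ 313. -580.    0.]
edge [304. 513.   0.]
```

View pics/z1.png

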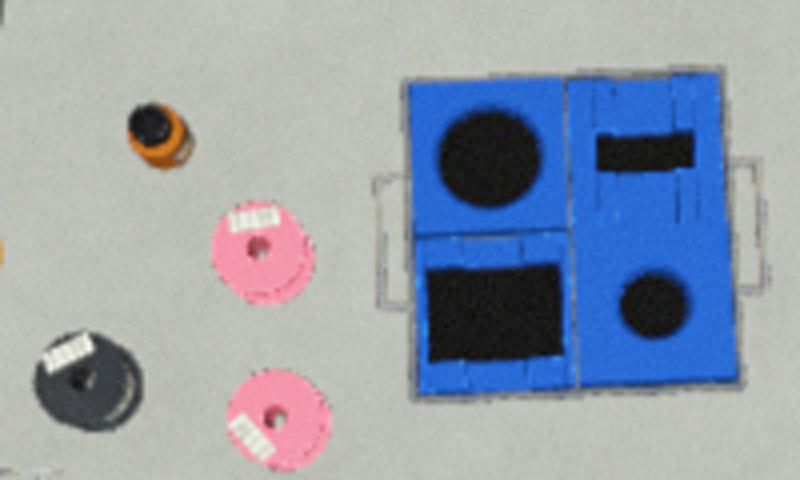

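View pics/wrist0.png

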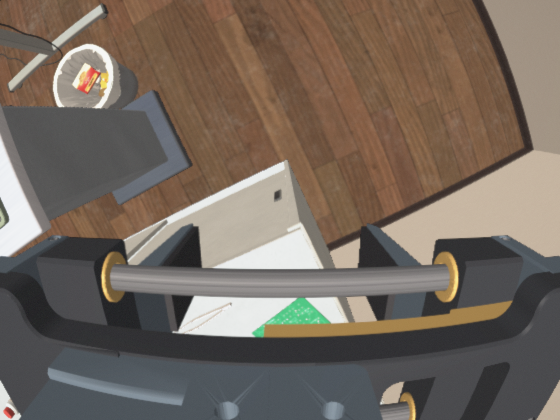

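Crop: the wells are, in tray axes, reel bay at +x+y, cell bay at +x−y, case bay at −x+y and bottle bay at −x−y. The tray centre is about (533,−38) with a yaw of about 3.3°. The wrist view shows the fingers at (180,260) and (390,260), with the table corner and the green PCB beyond them. Next I'll refine the reel and bottle positions and plan the first move.

```bash
cat >> h.py <<'E'
from scipy.spatial.transform import Rotation as R
def Rt(s=None):
    s=s or state(); return R.from_euler('xyz',s['ee_rot'],degrees=True)
def plan(x,y,z,yaw=None):
    """tool y axis along world angle yaw(deg, mod 180), pointing straight down; rotate first, then translate in new tool axes"""
    s=state(); r=Rt(s); p=np.array(s['ee_pos'])
    best=None
    if yaw is None: M=r; rv=np.zeros(3)
    else:
        for a in (yaw,yaw+180):
            c,sn=np.cos(np.radians(a)),np.sin(np.radians(a)); Y=np.array([c,sn,0]);Z=np.array([0,0,-1.]);X=np.cross(Y,Z)
            M_=R.from_matrix(np.c_[X,Y,Z]); v=(r.inv()*M_).as_rotvec(degrees=True)
            if best is None or np.linalg.norm(v)<np.linalg.norm(best[1]): best=(M_,v)
        M,rv=best
    print('rot',rv.round(2),'then d',(M.inv().apply(np.array([x,y,z])-p)).round(1),'q6',np.round(s['qpos'][5],1))
E
python3 - <<'E'
from h import *
s=state(); print(s['ee_rot'],Rt(s).as_matrix().round(2).tolist()); m=camera_model('wrist')
print('tcp px',px('wrist',s['ee_pos'],m), Rt(s).inv().apply(np.array(m['T'])[:3,3]-s['ee_pos']))
f=cv2.imread('pics/top0.png')
g=f.max(2)
for nm,roi,th,z in [('reel',(140,225,180,265),100,44)]:
    x0,y0,x1,y1=roi;M=(g[y0:y1,x0:x1]<th).astype(np.uint8)
    c,_=cv2.findContours(M,cv2.RETR_EXTERNAL,cv2.CHAIN_APPROX_NONE);k=max(c,key=cv2.contourArea)
    P=np.array([pt('top',q[0][0]+x0,q[0][1]+y0,z)[:2] for q in k],np.float32); print(nm,cv2.minEnclosingCircle(P),cv2.boundingRect(k),P.min(0),P.max(0))
print('scene pix->', 'reel top', pt('scene',181,170,44),'bottle cap',pt('scene',231,148,56),'case',pt('scene',389,245,25),'cell',pt('scene',415,299,7),'redcap',pt('scene',334,270,65))
plan(430,235,200,90)
E
```

```text
[-1.79925026e+02 -2.42023135e-03  1.54799779e+02] [[-0.9, 0.43, -0.0], [0.43, 0.9, -0.0], [0.0, -0.0, -1.0]]
tcp px [277.95007672 254.91613192] [  71.90350948    0.682438   -170.5141749 ]
reel ((432.729248046875, 246.0323486328125), 31.46322250366211) (9, 9, 26, 24) [406.80814 215.9063 ] [461.30838 276.1584 ]
scene pix-> reel top [433.84151067 245.78133952  44.        ] bottle cap [586.59476309 210.8803423   56.        ] case [ 609.93760975 -306.95834635   25.        ] cell [ 532.21502544 -424.32995597    7.        ] redcap [ 434.28661462 -273.92461925   65.        ]
rot [-7.00e-02 -2.00e-02 -2.52e+01] then d [-185.4 -285.    13.3] q6 -1.1
```

Call:
{"op": "nudge_tcp", "data": {"rows": [[0,0,0,0,0,-8.4],[0,0,0,0,0,-8.4],[0,0,0,0,0,-8.4],[0,0,0,0,0,0]], "finger_gap": 90, "force": 20}}

```text
time_s: 0.55
ee_pos: [244.7, 520.1, 213.7]
ee_rot: [-180.0, -0.0, 180.0]
force: [-0.2, -0.3, -0.6]
gripper_width: 89.6
gripper_force: 0.0
```

Call:
{"op": "nudge_tcp", "data": {"rows": [[-30,-45,8,0,0,0],[-32,-45,8,0,0,0],[-32,-45,8,0,0,0],[-32,-45,8,0,0,0],[-32,-45,8,0,0,0],[-31,-47,8,0,0,0],[0,0,0,0,0,0],[0,0,0,0,0,0]]}}

```text
time_s: 1.35
ee_pos: [414.6, 275.8, 170.8]
ee_rot: [180.0, -0.0, 179.7]
force: [-0.7, -0.0, -0.1]
gripper_width: 89.7
gripper_force: 0.0
```

```bash
python3 - <<'E'
from h import *
m=camera_model('wrist');f=grab_frame('wrist');cv2.imwrite('pics/w1.png',f)
print(px('wrist',[433.5,248,44],m)); plan(433.5,248,150,90)
E
```

```text
[249.21495044 221.31357048]
rot [ 0.04 -0.02 -0.16] then d [-19.4 -28.7  21. ] q6 -57.5
```

View pics/w1.png

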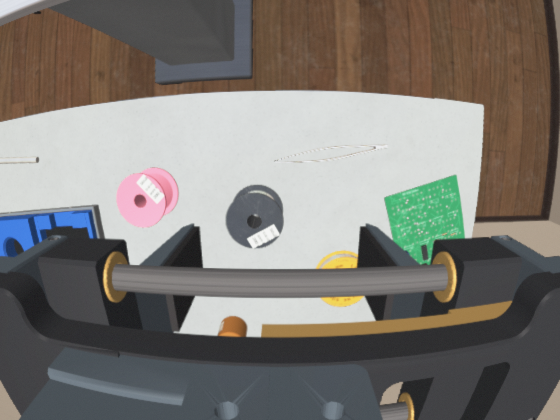

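The wrist view shows the black reel's hub at about (254,221), close to the predicted (249,221). The pink reel is at (140,200), the yellow one at (345,278), and the amber bottle at (232,328).

```bash
python3 - <<'E'
from h import *
f=cv2.imread('pics/w1.png');g=f.max(2)[170:270,205:305]
M=cv2.morphologyEx((g<85).astype(np.uint8),cv2.MORPH_CLOSE,np.ones((5,5)))
c,_=cv2.findContours(M,cv2.RETR_EXTERNAL,cv2.CHAIN_APPROX_NONE);k=max(c,key=cv2.contourArea)
P=np.array([pt('wrist',q[0][0]+205,q[0][1]+170,44)[:2] for q in k],np.float32);print(P.min(0),P.max(0),cv2.boundingRect(k),pt('wrist',254.5,221,44))
plan(433.5,246,80,90)
E
```

```text
[426.9951  246.87132] [440.02817 260.41403] (42, 45, 15, 14) [432.97236959 254.1560613   44.        ]
rot [ 0.04 -0.02 -0.16] then d [-19.4 -30.7  91. ] q6 -57.5
```

Call:
{"op": "nudge_tcp", "data": {"rows": [[-10,-12,0,0,0,0],[-9,-12,0,0,0,0],[0,0,0,0,0,0],[0,0,0,0,0,0]]}}

```text
time_s: 1.8
ee_pos: [432.9, 253.2, 171.0]
ee_rot: [180.0, -0.0, 180.0]
force: [-0.5, -0.1, 0.7]
gripper_width: 89.9
gripper_force: 0.0
```

```bash
python3 - <<'E'
from h import *
s=state();m=camera_model('wrist');f=grab_frame('wrist');cv2.imwrite('pics/w2.png',f)
print(s['ee_pos'],px('wrist',[433,251,44],m))
u,v=px('wrist',[433,251,44],m).astype(int);x0,y0=u-70,v-60
g=f.max(2)[y0:y0+105,x0:x0+140]
for th in(85,105,125):
    M=cv2.morphologyEx((g<th).astype(np.uint8),cv2.MORPH_OPEN,np.ones((3,3)))
    c,_=cv2.findContours(M,cv2.RETR_EXTERNAL,cv2.CHAIN_APPROX_NONE);k=max(c,key=cv2.contourArea)
    P=np.array([pt('wrist',q[0][0]+x0,q[0][1]+y0,44,m)[:2] for q in k],np.float32);print(th,P.min(0),P.max(0),cv2.boundingRect(k))
cv2.imwrite('pics/w2c.png',cv2.resize(f[y0-20:y0+130,x0-30:x0+170],(800,600)))
E
```

```text
[432.90547083 253.16285349 170.97913443] [275.73587904 201.91840594]
85 [430.18124 245.5877 ] [439.89154 258.78455] (65, 58, 15, 11)
105 [401.7882  225.69566] [458.80447 278.68582] (44, 28, 57, 60)
125 [400.85748 225.62875] [458.8061  279.57587] (44, 27, 58, 61)
```

View pics/w2c.png

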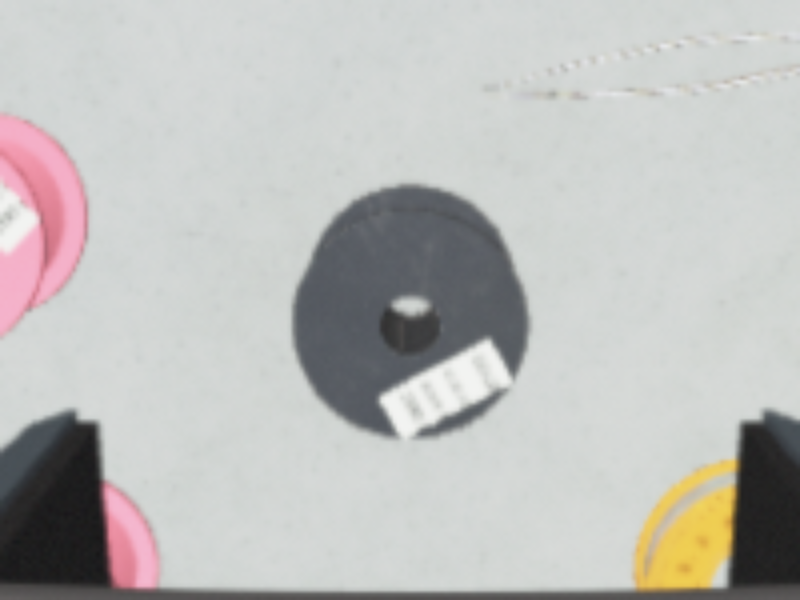

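Crop: the black reel is between the fingers, with its flange centred near crop pixel (410,320). That puts it at about (431.5,252.5).

Call:
{"op": "nudge_tcp", "data": {"rows": [[1.4,-0.7,33,0,0,0],[0,0,40,0,0,0],[0,0,40,0,0,0],[0,0,25,0,0,0],[0,0,15,0,0,0],[0,0,0,0,0,0],[0,0,0,0,0,0]]}}

```text
time_s: 2.55
ee_pos: [431.9, 252.4, 18.2]
ee_rot: [180.0, 0.0, -180.0]
force: [-0.7, -0.2, 0.1]
gripper_width: 89.7
gripper_force: 0.0
```

Call:
{"op": "nudge_tcp", "data": {"rows": [[0,0,0,0,0,0],[0,0,0,0,0,0],[0,0,0,0,0,0],[0,0,0,0,0,0],[0,0,0,0,0,0],[0,0,0,0,0,0],[0,0,0,0,0,0],[0,0,0,0,0,0]], "finger_gap": 50, "force": 35}}

```text
time_s: 3.35
ee_pos: [431.9, 251.6, 18.3]
ee_rot: [-180.0, 0.0, -180.0]
force: [-0.2, -1.8, 5.7]
gripper_width: 55.4
gripper_force: 35.0
```

Call:
{"op": "nudge_tcp", "data": {"rows": [[0,0,-15,0,0,0],[0,0,-35,0,0,0],[0,0,-45,0,0,0],[0,0,-45,0,0,0],[0,0,-20,0,0,0],[0,0,0,0,0,0]]}}

```text
time_s: 3.95
ee_pos: [433.2, 252.8, 180.3]
ee_rot: [179.8, 0.3, 180.0]
force: [0.8, -0.4, -4.8]
gripper_width: 55.5
gripper_force: 35.0
```

Call:
{"op": "nudge_tcp", "data": {"rows": [[-20,-25,0,0,0,0],[-28,-37,0,0,0,0],[-28,-37,0,0,0,0],[-28,-37,0,0,0,0],[-28,-37,0,0,0,0],[-28,-37,0,0,0,0],[-28,-37,0,0,0,0],[-20,-25,0,0,0,0]]}}

```text
time_s: 4.75
ee_pos: [639.9, -22.8, 174.0]
ee_rot: [-180.0, -0.3, 179.9]
force: [-0.2, 0.8, -4.0]
gripper_width: 55.4
gripper_force: 35.0
```

Call:
{"op": "nudge_tcp", "data": {"rows": [[-10,-16,0,0,0,0],[0,0,0,0,0,0],[0,0,0,0,0,0],[0,0,0,0,0,0]]}}

```text
time_s: 5.15
ee_pos: [648.6, -34.7, 177.2]
ee_rot: [179.9, -0.1, -179.9]
force: [-0.1, -0.2, -4.2]
gripper_width: 55.2
gripper_force: 35.0
```

```bash
python3 - <<'E'
from h import *
m=camera_model('wrist');f=grab_frame('wrist');cv2.imwrite('pics/w3.png',f)
np.save('m3.npy',m,allow_pickle=True)
for p in [(578.5,13,25),(584,-83,19),(483,7.4,21),(488.3,-88.4,31)]: print(px('wrist',p,m).round())
E
```

```text
[326. 127.]
[230. 133.]
[320.  35.]
[223.  38.]
```

View pics/w3.png

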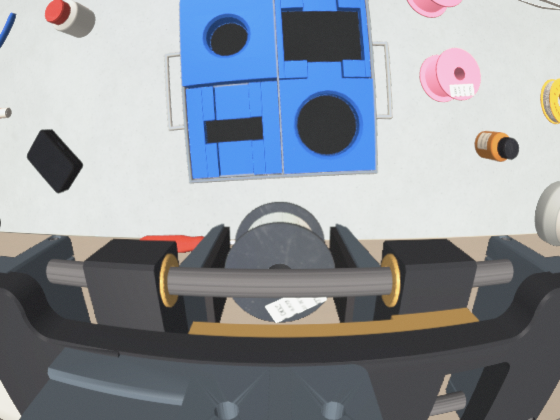

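The wrist view shows the whole tray, with the reel held. The reel well is at about (327,124), the slot at (234,130), the nest at (322,35) and the bottle well at (228,38). The case is at (54,160), the bottle at (508,147) and the wash bottle at (62,12).

```bash
python3 - <<'E'
from h import *
m=np.load('m3.npy',allow_pickle=True).item(); f=cv2.imread('pics/w3.png')
T=np.array(m['T']); print('cam',T[:3,3])
M=(f.max(2)<60).astype(np.uint8); M[:, :195]=0;M[:,372:]=0;M[180:]=0
c,_=cv2.findContours(M,cv2.RETR_EXTERNAL,cv2.CHAIN_APPROX_NONE)
for k in c:
    if cv2.contourArea(k)<100: continue
    print(cv2.boundingRect(k))
    for z in (9,16,22,28):
        P=np.array([pt('wrist',*q[0],z,m)[:2] for q in k],np.float32); r=cv2.minAreaRect(P)
        print(z,'min',P.min(0).round(1),'max',P.max(0).round(1),'rect',np.round(r[0],1),np.round(r[1],1),round(r[2],1))
# insert corner
for (u,v,z) in [(376,173,25),(191,181,19),(179,80,19)]: print(pt('wrist',u,v,z,m).round(1))
# blue component outline
hsv=cv2.cvtColor(f,cv2.COLOR_BGR2HSV);b=((hsv[...,0]>100)&(hsv[...,0]<130)&(hsv[...,1]>120)&(hsv[...,2]>90)).astype(np.uint8)
for row in (20,50,100,120,150):
    w=np.where(b[row,160:400])[0]+160; print(row,w.min(),w.max(),pt('wrist',w.min(),row,19,m)[:2].round(1),pt('wrist',w.max(),row,25,m)[:2].round(1))
E
```

```text
cam [577.47680192 -33.88820408 347.85539381]
(207, 118, 55, 24)
9 min [ 569.2 -109.3] max [592.5 -52.4] rect [580.8 -80.8] [21.1 56.9] 3.1
16 min [ 569.4 -107.8] max [592.2 -52. ] rect [580.8 -79.9] [20.6 55.7] 3.1
22 min [ 569.5 -106.4] max [591.9 -51.7] rect [580.7 -79. ] [20.3 54.7] 3.1
28 min [ 569.7 -105.1] max [591.7 -51.4] rect [580.6 -78.2] [19.9 53.7] 3.1
(298, 97, 57, 56)
9 min [546.4 -14.2] max [604.5  44.9] rect [575.4  15.3] [57.9 59.1] 1.2
16 min [547.  -14.6] max [603.9  43.3] rect [575.5  14.3] [56.7 57.9] 1.3
22 min [547.6 -15. ] max [603.4  41.9] rect [575.5  13.4] [55.7 56.8] 1.3
28 min [548.1 -15.3] max [602.9  40.5] rect [575.5  12.5] [54.7 55.8] 1.3
(212, 24, 34, 31)
9 min [ 466.4 -104.2] max [499.9 -69.2] rect [483.1 -86.7] [33.3 34.9] 1.1
16 min [ 468.7 -102.7] max [501.5 -68.5] rect [485.  -85.6] [32.6 34.2] 1.1
22 min [ 470.7 -101.5] max [502.9 -67.9] rect [486.7 -84.7] [32.  33.6] 1.1
28 min [ 472.6 -100.3] max [504.2 -67.3] rect [488.4 -83.7] [31.5 33. ] 1.1
(283, 12, 77, 49)
9 min [450.3 -29.9] max [507.5  50.1] rect [479.5  10.1] [55.1 79.2] 3.0
16 min [452.9 -30. ] max [509.   48.4] rect [481.5   9.2] [54.  77.6] 3.0
22 min [455.2 -30.1] max [510.2  46.9] rect [483.2   8.4] [53.  76.2] 3.0
28 min [457.4 -30.1] max [511.4  45.4] rect [485.    7.6] [52.  74.8] 3.0
[623.4  66.3  25. ]
[ 633.3 -126.2   19. ]
[ 526.9 -136.6   19. ]
20 180 366 [ 460.4 -137.2] [463.6  54.2]
50 181 368 [ 494.5 -134.9] [496.6  55.5]
100 186 373 [ 548.5 -129. ] [548.6  60.6]
120 188 373 [ 569.4 -127.1] [569.1  60.9]
150 190 374 [ 600.7 -125.8] [599.7  63. ]
```

Call:
{"op": "nudge_tcp", "data": {"rows": [[36,24,0,0,0,0],[35.6,24.9,0,0,0,0],[0,0,37,0,0,0],[0,0,45,0,0,0],[0,0,30,0,0,0],[0,0,15,0,0,0],[0,0,0,0,0,0],[0,0,0,0,0,0]]}}

```text
time_s: 6.0
ee_pos: [578.5, 13.5, 51.8]
ee_rot: [180.0, 0.1, -179.9]
force: [0.6, 0.6, -3.1]
gripper_width: 55.6
gripper_force: 35.0
```

```bash
python3 - <<'E'
from h import *
s=state();print(s['ee_pos'],s['force']);plan(577,14.2,28,90)
E
```

```text
[578.50184046  13.47262201  51.75913756] [ 0.56400145  0.57253347 -3.11266323]
rot [0.01 0.07 0.06] then d [ 1.5  0.7 23.8] q6 -89.9
```

Call:
{"op": "nudge_tcp", "data": {"rows": [[1.3,0.7,2,0,0,0],[0,0,4,0,0,0],[0,0,4,0,0,0],[0,0,4,0,0,0],[0,0,0,0,0,0],[0,0,0,0,0,0]]}}

```text
time_s: 6.6
ee_pos: [576.9, 13.4, 36.8]
ee_rot: [180.0, -0.0, 180.0]
force: [0.2, 0.1, -3.5]
gripper_width: 55.4
gripper_force: 35.0
```

Call:
{"op": "nudge_tcp", "data": {"rows": [[0,0,2,0,0,0],[0,0,2,0,0,0],[0,0,2,0,0,0],[0,0,2,0,0,0],[0,0,1,0,0,0],[0,0,0,0,0,0],[0,0,0,0,0,0]]}}

```text
time_s: 7.3
ee_pos: [577.0, 13.4, 27.9]
ee_rot: [180.0, 0.0, -180.0]
force: [-1.0, -0.1, -3.5]
gripper_width: 55.6
gripper_force: 35.0
```

Call:
{"op": "nudge_tcp", "data": {"rows": [[0,0,0.7,0,0,0],[0,0,0.5,0,0,0],[0,0,0,0,0,0],[0,0,0,0,0,0]]}}

```text
time_s: 7.7
ee_pos: [577.2, 13.4, 27.3]
ee_rot: [180.0, 0.0, -180.0]
force: [-1.4, -0.3, 3.1]
gripper_width: 55.6
gripper_force: 35.0
```

Call:
{"op": "nudge_tcp", "data": {"rows": [[0,0,0,0,0,0],[0,0,0,0,0,0],[0,0,0,0,0,0],[0,0,0,0,0,0],[0,0,0,0,0,0]], "finger_gap": 85}}

```text
time_s: 8.2
ee_pos: [577.0, 13.5, 26.7]
ee_rot: [180.0, 0.0, 180.0]
force: [-0.5, -0.3, -0.0]
gripper_width: 84.4
gripper_force: 0.0
```

Call:
{"op": "nudge_tcp", "data": {"rows": [[0,0,-25,0,0,0],[0,0,-45,0,0,0],[0,0,-45,0,0,0],[0,0,-45,0,0,0],[0,0,0,0,0,0],[0,0,0,0,0,0]]}}

```text
time_s: 8.8
ee_pos: [577.3, 13.4, 187.8]
ee_rot: [180.0, 0.1, 180.0]
force: [0.1, 0.7, -1.7]
gripper_width: 84.9
gripper_force: 0.0
```

```bash
python3 - <<'E'
from h import *
plan(588,214,187,90)
E
```

```text
rot [ 0.    0.15 -0.  ] then d [-10.7 200.6   0.8] q6 -89.8
```

Next is the bottle: I'll move over it and look.

Call:
{"op": "nudge_tcp", "data": {"rows": [[-2,25,0,0,0,0],[-2,40,0,0,0,0],[-2,40,0,0,0,0],[-2,40,0,0,0,0],[-2,35,0,0,0,0],[-1,20,0,0,0,0],[0,0,0,0,0,0],[0,0,0,0,0,0]]}}

```text
time_s: 9.6
ee_pos: [587.0, 213.0, 184.8]
ee_rot: [-179.9, -0.2, -179.9]
force: [0.7, -0.1, 0.2]
gripper_width: 84.8
gripper_force: 0.0
```

```bash
python3 - <<'E'
from h import *
s=state();m=camera_model('wrist');f=grab_frame('wrist');cv2.imwrite('pics/w4.png',f)
u,v=px('wrist',[588,213,56],m).astype(int);x0,y0=u-100,v-75
print(s['ee_pos'],u,v,x0,y0)
cv2.imwrite('pics/w4c.png',cv2.resize(f[y0:y0+150,x0:x0+200],(800,600)))
g=f.max(2);M=np.zeros(g.shape,np.uint8);M[v-25:v+25,u-25:u+25]=g[v-25:v+25,u-25:u+25]<60
c,_=cv2.findContours(M,cv2.RETR_EXTERNAL,cv2.CHAIN_APPROX_NONE)
for k in c:
  if cv2.contourArea(k)>50:
    P=np.array([pt('wrist',*q[0],56,m)[:2] for q in k],np.float32);print(cv2.boundingRect(k),P.min(0),P.max(0))
plan(588,213,187,90)
E
```

```text
[586.98538168 212.97122907 184.79716526] 278 202 178 127
(273, 187, 23, 24) [572.7425  207.93777] [595.0228  228.72836]
rot [-0.09 -0.15 -0.01] then d [-0.8  0.6 -1.8] q6 -71.1
```

View pics/w4c.png

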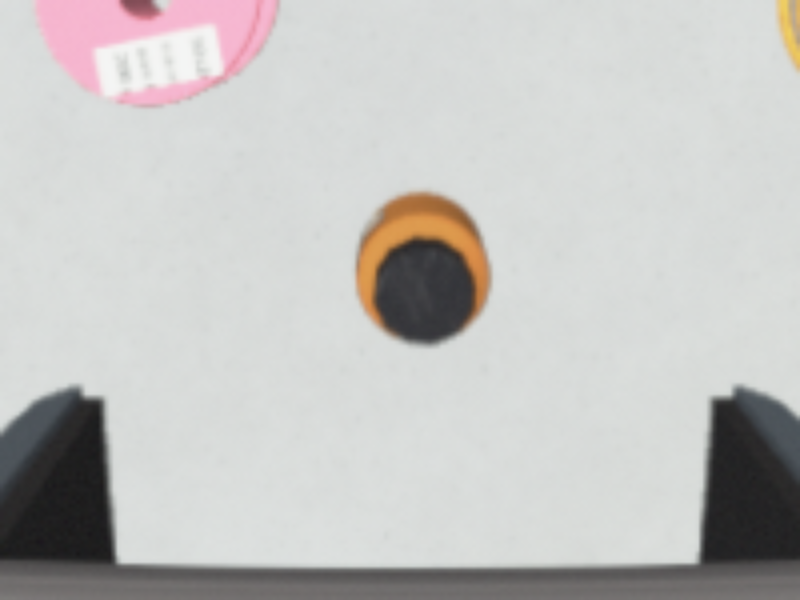

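Crop: the cap is centred at (425,290), about (584,218) by the wrist camera. Allowing for the small wrist bias seen earlier, I'll use (585.5,217).

Call:
{"op": "nudge_tcp", "data": {"rows": [[1.5,3.8,20,0,0,0],[0,0,45,0,0,0],[0,0,45,0,0,0],[0,0,30,0,0,0],[0,0,15,0,0,0],[0,0,5,0,0,0],[0,0,0,0,0,0],[0,0,0,0,0,0]]}}

```text
time_s: 10.45
ee_pos: [587.3, 216.9, 27.9]
ee_rot: [180.0, 0.1, 180.0]
force: [0.4, 0.1, 0.6]
gripper_width: 84.6
gripper_force: 0.0
```

Call:
{"op": "nudge_tcp", "data": {"rows": [[0,0,0,0,0,0],[0,0,0,0,0,0],[0,0,0,0,0,0],[0,0,0,0,0,0],[0,0,0,0,0,0],[0,0,0,0,0,0],[0,0,0,0,0,0],[0,0,0,0,0,0]], "finger_gap": 25, "force": 12}}

```text
time_s: 11.25
ee_pos: [586.4, 217.2, 26.7]
ee_rot: [180.0, -0.0, -180.0]
force: [-0.2, -0.3, -0.5]
gripper_width: 32.4
gripper_force: 12.0
```

Call:
{"op": "nudge_tcp", "data": {"rows": [[0,0,0,0,0,0],[0,0,0,0,0,0]]}}

```text
time_s: 11.45
ee_pos: [586.4, 217.2, 26.7]
ee_rot: [180.0, -0.0, -180.0]
force: [0.6, -0.3, 0.2]
gripper_width: 33.0
gripper_force: 12.0
```

Call:
{"op": "nudge_tcp", "data": {"rows": [[0,0,-15,0,0,0],[0,0,-35,0,0,0],[0,0,-40,0,0,0],[0,0,-30,0,0,0],[0,0,0,0,0,0]]}}

```text
time_s: 11.95
ee_pos: [589.2, 218.2, 151.9]
ee_rot: [179.8, 0.5, -180.0]
force: [0.8, -0.4, -0.6]
gripper_width: 32.9
gripper_force: 12.0
```

Call:
{"op": "nudge_tcp", "data": {"rows": [[7,-22,0,0,0,0],[13,-40,0,0,0,0],[13,-40,0,0,0,0],[13,-40,0,0,0,0],[13,-40,0,0,0,0],[13,-40,0,0,0,0],[13,-40,0,0,0,0],[9,-25,0,0,0,0]]}}

```text
time_s: 12.75
ee_pos: [490.5, -71.9, 145.6]
ee_rot: [-180.0, -0.1, 179.9]
force: [-0.5, 0.5, -0.5]
gripper_width: 32.4
gripper_force: 12.0
```

Call:
{"op": "nudge_tcp", "data": {"rows": [[5,-17,0,0,0,0],[0,0,0,0,0,0],[0,0,0,0,0,0],[0,0,0,0,0,0]]}}

```text
time_s: 13.15
ee_pos: [487.5, -86.0, 146.3]
ee_rot: [180.0, -0.0, -180.0]
force: [-0.4, 0.2, -0.2]
gripper_width: 32.6
gripper_force: 12.0
```

```bash
python3 - <<'E'
from h import *
plan(487.6,-87.3,75,90)
m=camera_model('wrist');f=grab_frame('wrist');cv2.imwrite('pics/w5.png',f)
E
```

```text
rot [ 0.03 -0.04  0.05] then d [-0.1 -1.3 71.3] q6 -101.4
```

View pics/w5.png

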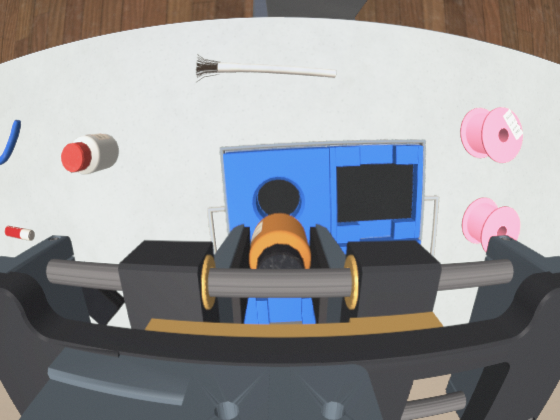

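The bottle is held at about x=280 px, lined up with the well at (277,198). I'll lower it.

Call:
{"op": "nudge_tcp", "data": {"rows": [[0,-1,25,0,0,0],[0,0,35,0,0,0],[0,0,17,0,0,0],[0,0,6,0,0,0],[0,0,0,0,0,0],[0,0,0,0,0,0]]}}

```text
time_s: 13.8
ee_pos: [488.4, -87.6, 64.5]
ee_rot: [-180.0, 0.1, -180.0]
force: [0.2, 0.2, -0.8]
gripper_width: 32.6
gripper_force: 12.0
```

Call:
{"op": "nudge_tcp", "data": {"rows": [[0,0,4,0,0,0],[0,0,4,0,0,0],[0,0,4,0,0,0],[0,0,4,0,0,0],[0,0,4,0,0,0],[0,0,3,0,0,0],[0,0,0,0,0,0],[0,0,0,0,0,0]]}}

```text
time_s: 14.6
ee_pos: [487.4, -87.8, 40.6]
ee_rot: [180.0, -0.0, -180.0]
force: [-0.7, 0.3, -0.7]
gripper_width: 32.8
gripper_force: 12.0
```

Call:
{"op": "nudge_tcp", "data": {"rows": [[0,0,2,0,0,0],[0,0,1,0,0,0],[0,0,1,0,0,0],[0,0,1,0,0,0],[0,0,0,0,0,0],[0,0,0,0,0,0]]}}

```text
time_s: 15.2
ee_pos: [487.4, -87.8, 35.7]
ee_rot: [180.0, 0.0, -180.0]
force: [0.4, -0.2, -1.0]
gripper_width: 32.7
gripper_force: 12.0
```

Call:
{"op": "nudge_tcp", "data": {"rows": [[0,0,0,0,0,0],[0,0,0,0,0,0],[0,0,0,0,0,0],[0,0,0,0,0,0]], "finger_gap": 60}}

```text
time_s: 15.6
ee_pos: [487.5, -87.8, 35.7]
ee_rot: [180.0, 0.0, 180.0]
force: [-0.3, 0.7, -0.6]
gripper_width: 59.3
gripper_force: 0.0
```

Call:
{"op": "nudge_tcp", "data": {"rows": [[0,0,-20,0,0,0],[0,0,-45,0,0,0],[0,0,-45,0,0,0],[0,0,-20,0,0,0],[0,0,0,0,0,0],[0,0,0,0,0,0]]}}

```text
time_s: 16.2
ee_pos: [487.1, -87.7, 165.5]
ee_rot: [180.0, -0.0, -180.0]
force: [0.5, 0.3, -0.7]
gripper_width: 60.0
gripper_force: 0.0
```

```bash
python3 - <<'E'
from h import *
plan(532,-428,170,None);plan(532,-428,170,3)
E
```

```text
rot [0. 0. 0.] then d [ -44.9 -340.3   -4.6] q6 -101.5
rot [-0.0e+00 -1.0e-02  8.7e+01] then d [-342.2   27.1   -4.5] q6 -101.5
```

Call:
{"op": "nudge_tcp", "data": {"rows": [[0,0,0,0,0,8],[0,0,0,0,0,8],[0,0,0,0,0,8],[0,0,0,0,0,8],[0,0,0,0,0,8],[0,0,0,0,0,8],[0,0,0,0,0,8],[0,0,0,0,0,8]], "finger_gap": 60}}

```text
time_s: 17.0
ee_pos: [486.1, -87.5, 163.6]
ee_rot: [-179.8, -0.2, 115.7]
force: [0.5, -0.2, -0.1]
gripper_width: 59.9
gripper_force: 0.0
```

Call:
{"op": "nudge_tcp", "data": {"rows": [[0,0,0,0,0,8],[0,0,0,0,0,8],[0,0,0,0,0,6.7],[0,0,0,0,0,0],[0,0,0,0,0,0]]}}

```text
time_s: 17.5
ee_pos: [486.7, -87.6, 164.4]
ee_rot: [-179.8, -0.0, 93.4]
force: [1.0, -0.3, 0.8]
gripper_width: 60.0
gripper_force: 0.0
```

Call:
{"op": "nudge_tcp", "data": {"rows": [[-24,2,0,0,0,0],[-43,3,0,0,0,0],[-46,4,0,0,0,0],[-46,4,0,0,0,0],[-46,4,0,0,0,0],[-46,4,0,0,0,0],[-46,4,0,0,0,0],[-30,2,0,0,0,0]]}}

```text
time_s: 18.3
ee_pos: [532.9, -415.7, 164.4]
ee_rot: [-180.0, -0.0, 93.3]
force: [0.0, 0.4, 0.1]
gripper_width: 60.2
gripper_force: 0.0
```

Call:
{"op": "nudge_tcp", "data": {"rows": [[-15,0,0,0,0,0],[0,0,0,0,0,0],[0,0,0,0,0,0],[0,0,0,0,0,0]]}}

```text
time_s: 18.7
ee_pos: [534.1, -425.8, 165.8]
ee_rot: [-180.0, -0.1, 93.4]
force: [0.0, 0.8, -0.8]
gripper_width: 59.9
gripper_force: 0.0
```

```bash
python3 - <<'E'
from h import *
s=state();m=camera_model('wrist');f=grab_frame('wrist');cv2.imwrite('pics/w6.png',f);np.save('m6.npy',m,allow_pickle=True)
u,v=px('wrist',[532,-428,7],m).astype(int);x0,y0=u-100,v-75
print(s['ee_pos'],u,v,x0,y0)
cv2.imwrite('pics/w6c.png',cv2.resize(f[y0:y0+150,x0:x0+200],(800,600)))
E
```

```text
[ 534.09329882 -425.78400968  165.82648763] 277 197 177 122
```

View pics/w6c.png

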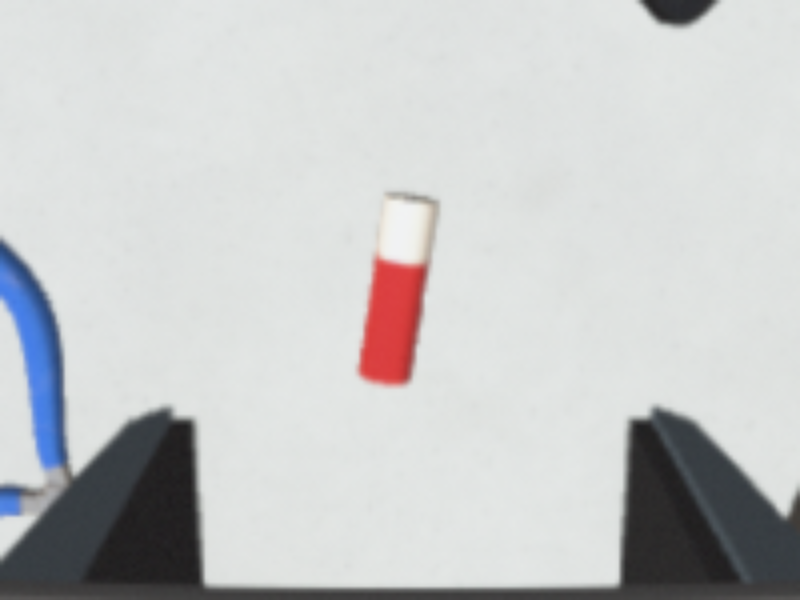

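Crop: the cell runs from (410,195) to (385,382), tilted slightly against the fingers. The pliers are well to the left.

```bash
python3 - <<'E'
from h import *
m=np.load('m6.npy',allow_pickle=True).item()
a=pt('wrist',279.5,171.2,8,m);b=pt('wrist',273.25,217.2,8,m);c=(a+b)/2;d=a-b
yaw=np.degrees(np.arctan2(d[1],d[0]));print(a,b,c,np.linalg.norm(d),yaw)
plan(c[0],c[1],5,yaw-90)
E
```

```text
[ 532.20659666 -400.30508142    8.        ] [ 528.57357504 -449.28141308    8.        ] [ 530.39008585 -424.79324725    8.        ] 49.11089398899827 85.75761889727735
rot [-0.01 -0.04  7.65] then d [  0.8  -3.9 161. ] q6 -43.0
```

Call:
{"op": "nudge_tcp", "data": {"rows": [[0,0,0,0,0,7.65],[-0.6,-4.8,15,0,0,0],[0,0,45,0,0,0],[0,0,45,0,0,0],[0,0,35,0,0,0],[0,0,15,0,0,0],[0,0,5,0,0,0],[0,0,0,0,0,0]], "finger_gap": 50}}

```text
time_s: 19.55
ee_pos: [530.0, -427.9, 6.6]
ee_rot: [179.9, 0.0, 85.7]
force: [-0.0, -0.7, 1.1]
gripper_width: 50.0
gripper_force: 0.0
```

Call:
{"op": "nudge_tcp", "data": {"rows": [[0,0,0.5,0,0,0],[0,0,0,0,0,0],[0,0,0,0,0,0],[0,0,0,0,0,0],[0,0,0,0,0,0],[0,0,0,0,0,0],[0,0,0,0,0,0],[0,0,0,0,0,0]], "finger_gap": 8, "force": 10}}

```text
time_s: 20.35
ee_pos: [529.4, -428.1, 5.7]
ee_rot: [180.0, 0.0, 85.7]
force: [-0.7, 0.8, 3.6]
gripper_width: 14.9
gripper_force: 10.0
```

Call:
{"op": "nudge_tcp", "data": {"rows": [[0,0,0,0,0,0],[0,0,0,0,0,0]]}}

```text
time_s: 20.55
ee_pos: [529.4, -428.0, 5.7]
ee_rot: [180.0, 0.0, 85.7]
force: [-0.9, 0.7, 6.2]
gripper_width: 14.7
gripper_force: 10.0
```

Call:
{"op": "nudge_tcp", "data": {"rows": [[0,0,-15,0,0,0],[0,0,-35,0,0,0],[0,0,-45,0,0,0],[0,0,-35,0,0,0],[0,0,-20,0,0,0],[0,0,0,0,0,-7.6],[0,0,0,0,0,0]]}}

```text
time_s: 21.25
ee_pos: [529.4, -428.0, 156.5]
ee_rot: [179.9, 0.1, 93.2]
force: [0.2, -0.6, -1.5]
gripper_width: 14.6
gripper_force: 10.0
```

Call:
{"op": "nudge_tcp", "data": {"rows": [[20,5,0,0,0,0],[40,10,0,0,0,0],[45,12,0,0,0,0],[45,12,0,0,0,0],[45,12,0,0,0,0],[40,10,0,0,0,0],[24,7.8,0,0,0,0],[0,0,0,0,0,0]]}}

```text
time_s: 22.05
ee_pos: [583.1, -160.8, 154.5]
ee_rot: [-179.9, -0.1, 93.4]
force: [-0.1, 0.0, -0.8]
gripper_width: 14.5
gripper_force: 10.0
```

Call:
{"op": "nudge_tcp", "data": {"rows": [[0,0,0,0,0,0],[0,0,0,0,0,0],[0,0,0,0,0,0]]}}

```text
time_s: 22.35
ee_pos: [582.8, -166.3, 155.0]
ee_rot: [-180.0, -0.0, 93.1]
force: [0.4, -0.1, 0.1]
gripper_width: 14.7
gripper_force: 10.0
```

```bash
python3 - <<'E'
from h import *
s=state();m=camera_model('wrist');f=grab_frame('wrist');cv2.imwrite('pics/w7.png',f);np.save('m7.npy',m,allow_pickle=True)
print('slot px',px('wrist',[583,-82,9],m)); plan(583,-82.3,50,3.3)
M=(f.max(2)<60).astype(np.uint8); u,v=px('wrist',[583,-82,9],m).astype(int); N=np.zeros_like(M);N[v-35:v+35,u-25:u+25]=M[v-35:v+35,u-25:u+25]
c,_=cv2.findContours(N,cv2.RETR_EXTERNAL,cv2.CHAIN_APPROX_NONE)
for k in c:
  if cv2.contourArea(k)>100:
    P=np.array([pt('wrist',*q[0],11,m)[:2] for q in k],np.float32);r=cv2.minAreaRect(P);print(cv2.boundingRect(k),r)
E
```

```text
slot px [284.93059259 112.84310402]
rot [-0.02 -0.01 -0.16] then d [ 83.9   4.9 105. ] q6 -20.2
(272, 82, 23, 59) ((580.99169921875, -80.25950622558594), (20.958097457885742, 56.439544677734375), 3.1082921028137207)
```

View pics/w7.png

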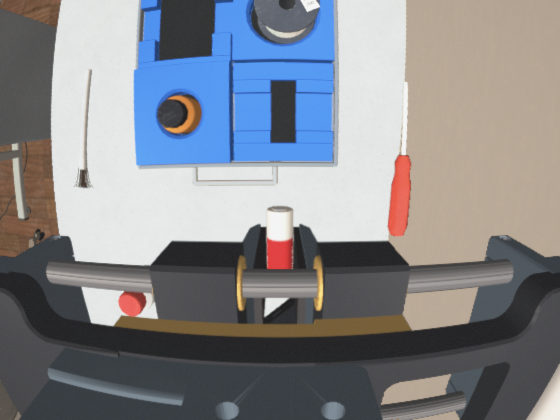

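Wrist view: the slot is at (284,112), the bottle is standing in its well at (180,115), and the reel is in its well at (287,15). The cell is held at (280,235). Two wrist orientations agree on the slot at about (580.5,−81).

Call:
{"op": "nudge_tcp", "data": {"rows": [[30,1,0,0,0,-0.2],[35,1,0,0,0,0],[19.8,0.4,0,0,0,0],[0,0,30,0,0,0],[0,0,45,0,0,0],[0,0,30,0,0,0],[0,0,10,0,0,0],[0,0,0,0,0,0]]}}

```text
time_s: 23.2
ee_pos: [579.9, -81.1, 39.1]
ee_rot: [-179.8, -0.0, 93.4]
force: [0.4, -0.4, -0.0]
gripper_width: 14.5
gripper_force: 10.0
```

Call:
{"op": "nudge_tcp", "data": {"rows": [[0,0,0,0,0,0],[0,0,0,0,0,0],[0,0,0,0,0,0]]}}

```text
time_s: 23.5
ee_pos: [581.7, -80.9, 41.8]
ee_rot: [179.8, 0.0, 93.4]
force: [-0.6, 0.4, -0.1]
gripper_width: 14.7
gripper_force: 10.0
```

```bash
python3 - <<'E'
from h import *
plan(580.4,-81.5,15.5,3.3)
E
```

```text
rot [0.18 0.03 0.14] then d [-0.6 -1.4 26.3] q6 -12.5
```

Call:
{"op": "nudge_tcp", "data": {"rows": [[-0.6,-1.2,6,0,0,0],[0,0,6,0,0,0],[0,0,4,0,0,0],[0,0,3,0,0,0],[0,0,0,0,0,0],[0,0,0,0,0,0]]}}

```text
time_s: 24.1
ee_pos: [579.5, -81.2, 21.1]
ee_rot: [-180.0, -0.0, 93.5]
force: [0.7, -0.0, 0.4]
gripper_width: 14.8
gripper_force: 10.0
```

Call:
{"op": "nudge_tcp", "data": {"rows": [[0,0,2,0,0,0],[0,0,2,0,0,0],[0,0,2,0,0,0],[0,0,1,0,0,0],[0,0,0,0,0,0],[0,0,0,0,0,0]]}}

```text
time_s: 24.7
ee_pos: [579.5, -81.4, 14.6]
ee_rot: [180.0, 0.0, 93.5]
force: [-1.7, -0.3, 4.5]
gripper_width: 14.5
gripper_force: 10.2
```

Call:
{"op": "nudge_tcp", "data": {"rows": [[0,0,0,0,0,0],[0,0,0,0,0,0],[0,0,0,0,0,0],[0,0,0,0,0,0]], "finger_gap": 36}}

```text
time_s: 25.1
ee_pos: [579.1, -81.4, 13.8]
ee_rot: [-179.9, 0.0, 93.5]
force: [-1.0, -2.0, -1.2]
gripper_width: 35.8
gripper_force: 0.8
```

Call:
{"op": "nudge_tcp", "data": {"rows": [[0,0,-20,0,0,0],[0,0,-45,0,0,0],[0,0,-45,0,0,0],[0,0,-45,0,0,0],[0,0,0,0,0,0],[0,0,0,0,0,0]], "finger_gap": 36}}

```text
time_s: 25.7
ee_pos: [580.2, -81.1, 170.3]
ee_rot: [179.8, 0.0, 93.5]
force: [0.1, 0.2, 0.1]
gripper_width: 36.1
gripper_force: 0.0
```

```bash
python3 - <<'E'
from h import *
plan(606,-309,170,3.3);plan(606,-309,170,-44)
E
```

```text
rot [0.18 0.   0.15] then d [-229.    12.7    0.3] q6 -12.6
rot [ 0.17 -0.07 47.45] then d [-146.   176.9    0.3] q6 -12.6
```

Call:
{"op": "nudge_tcp", "data": {"rows": [[-20,2,0,0,0,0],[-40,2,0,0,0,0],[-45,2,0,0,0,0],[-45,2,0,0,0,0],[-40,2,0,0,0,0],[-24,2,0,0,0,0],[-15,1,0,0,0,0],[0,0,0,0,0,0]], "finger_gap": 75}}

```text
time_s: 26.5
ee_pos: [605.7, -310.1, 167.0]
ee_rot: [-179.9, -0.1, 93.3]
force: [0.6, -0.1, -0.5]
gripper_width: 74.9
gripper_force: 0.0
```

Call:
{"op": "nudge_tcp", "data": {"rows": [[0,0,0,0,0,8],[0,0,0,0,0,8],[0,0,0,0,0,8],[0,0,0,0,0,8],[0,0,0,0,0,8],[0,0,0,0,0,7.4],[0,0,0,0,0,0],[0,0,0,0,0,0]]}}

```text
time_s: 27.3
ee_pos: [606.2, -307.6, 168.9]
ee_rot: [-179.9, -0.0, 46.3]
force: [-0.2, 0.5, 0.5]
gripper_width: 75.2
gripper_force: 0.0
```

```bash
python3 - <<'E'
from h import *
s=state();m=camera_model('wrist');f=grab_frame('wrist');cv2.imwrite('pics/w8.png',f);np.save('m8.npy',m,allow_pickle=True)
u,v=px('wrist',[606,-309,25],m).astype(int);x0,y0=u-100,v-85
print(s['ee_pos'],s['ee_rot'],u,v,x0,y0)
cv2.imwrite('pics/w8c.png',cv2.resize(f[y0:y0+150,x0:x0+200],(800,600)))
M=np.zeros(f.shape[:2],np.uint8);M[v-65:v+45,u-50:u+50]=f.max(2)[v-65:v+45,u-50:u+50]<60
c,_=cv2.findContours(M,cv2.RETR_EXTERNAL,cv2.CHAIN_APPROX_NONE);k=max(c,key=cv2.contourArea)
for z in (12,25):
    P=np.array([pt('wrist',*q[0],z,m)[:2] for q in k],np.float32);print(z,cv2.boundingRect(k),cv2.minAreaRect(P))
E
```

```text
[ 606.17150078 -307.64944266  168.88540822] [-1.79932738e+02 -9.85231241e-03  4.62773067e+01] 281 198 181 113
12 (258, 165, 47, 70) ((602.3059692382812, -311.65899658203125), (74.08617401123047, 47.07962417602539), 45.496456146240234)
25 (258, 165, 47, 70) ((604.3818969726562, -309.4298095703125), (71.1443862915039, 45.21022033691406), 45.496463775634766)
```

View pics/w8c.png

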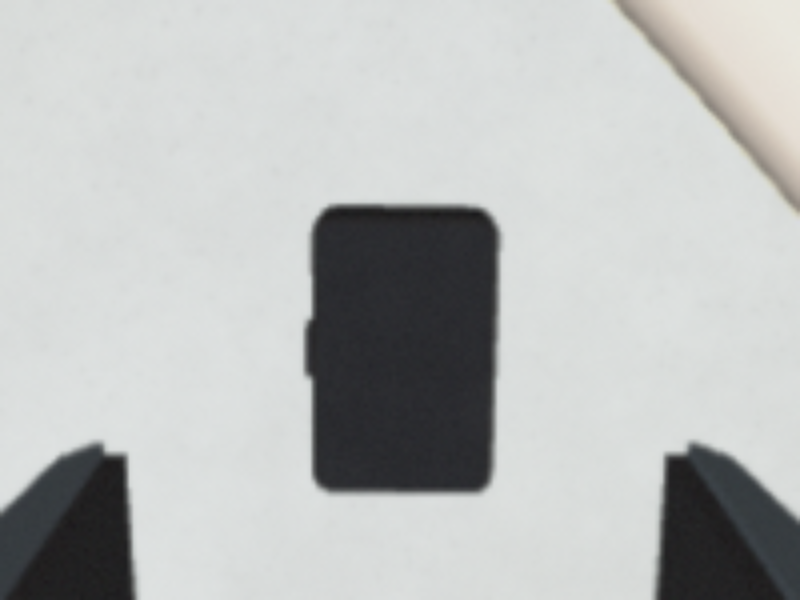

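Crop: the case is aligned with the fingers, spanning (312–498, 205–490), with a small latch on its left side.

Call:
{"op": "nudge_tcp", "data": {"rows": [[0,0,0,0,0,0.8],[-2.5,0,20,0,0,0],[0,0,45,0,0,0],[0,0,45,0,0,0],[0,0,30,0,0,0],[0,0,13,0,0,0],[0,0,2,0,0,0],[0,0,0,0,0,0]]}}

```text
time_s: 28.15
ee_pos: [605.5, -311.3, 15.3]
ee_rot: [179.9, -0.0, 45.3]
force: [0.0, 0.3, -0.5]
gripper_width: 75.0
gripper_force: 0.0
```

Call:
{"op": "nudge_tcp", "data": {"rows": [[0,0,0.5,0,0,0],[0,0,0,0,0,0],[0,0,0,0,0,0],[0,0,0,0,0,0],[0,0,0,0,0,0],[0,0,0,0,0,0]], "finger_gap": 38, "force": 15}}

```text
time_s: 28.75
ee_pos: [604.9, -311.0, 14.5]
ee_rot: [179.9, -0.0, 45.3]
force: [-1.1, -0.1, 4.6]
gripper_width: 46.2
gripper_force: 15.0
```

Call:
{"op": "nudge_tcp", "data": {"rows": [[0,0,0,0,0,0],[0,0,0,0,0,0],[0,0,-15,0,0,0],[0,0,-35,0,0,0],[0,0,-45,0,0,0],[0,0,-45,0,0,0],[0,0,-10,0,0,0],[0,0,0,0,0,0]]}}

```text
time_s: 29.55
ee_pos: [605.5, -311.4, 166.7]
ee_rot: [179.7, -0.1, 45.3]
force: [0.5, -0.3, -0.1]
gripper_width: 46.3
gripper_force: 15.0
```

```bash
python3 - <<'E'
from h import *
plan(481,9,160,3.2)
E
```

```text
rot [ 3.100e-01  3.000e-02 -4.795e+01] then d [ 326.8 -106.4    6.7] q6 16.6
```

Call:
{"op": "nudge_tcp", "data": {"rows": [[0,0,0,0,0,-8],[0,0,0,0,0,-8],[0,0,0,0,0,-8],[0,0,0,0,0,-8],[0,0,0,0,0,-8],[0,0,0,0,0,-7.9],[0,0,0,0,0,0],[0,0,0,0,0,0]]}}

```text
time_s: 30.35
ee_pos: [603.7, -310.4, 161.9]
ee_rot: [-179.8, -0.1, 93.0]
force: [-0.6, 1.0, -1.6]
gripper_width: 46.2
gripper_force: 15.0
```

Call:
{"op": "nudge_tcp", "data": {"rows": [[17,-8,0,0,0,0],[36,-17,0,0,0,0],[40,-18,0,0,0,0],[40,-18,0,0,0,0],[40,-18,0,0,0,0],[36,-17,0,0,0,0],[18,-9.4,0,0,0,0],[0,0,0,0,0,0]]}}

```text
time_s: 31.15
ee_pos: [485.3, -88.3, 163.6]
ee_rot: [-179.9, -0.0, 93.2]
force: [0.4, -0.4, 0.2]
gripper_width: 46.6
gripper_force: 15.0
```

Call:
{"op": "nudge_tcp", "data": {"rows": [[0,0,0,0,0,0],[0,0,0,0,0,0]]}}

```text
time_s: 31.35
ee_pos: [487.8, -91.1, 163.7]
ee_rot: [179.9, 0.0, 93.1]
force: [0.2, 0.3, -1.2]
gripper_width: 46.5
gripper_force: 15.0
```

```bash
python3 - <<'E'
from h import *
s=state();m=camera_model('wrist');f=grab_frame('wrist');cv2.imwrite('pics/w9.png',f);np.save('m9.npy',m,allow_pickle=True)
print(s['ee_pos'],s['ee_rot'],m['T'][0][3],m['T'][1][3])
u,v=px('wrist',[481,9,15],m).astype(int);print(u,v)
M=np.zeros(f.shape[:2],np.uint8);M[max(v-55,0):v+50,u-45:u+45]=f.max(2)[max(v-55,0):v+50,u-45:u+45]<60
c,_=cv2.findContours(M,cv2.RETR_EXTERNAL,cv2.CHAIN_APPROX_NONE)
for k in c:
  if cv2.contourArea(k)>300:
   for z in (9,21):
    P=np.array([pt('wrist',*q[0],z,m)[:2] for q in k],np.float32);print(z,cv2.boundingRect(k),cv2.minAreaRect(P))
plan(481,9,60,3.2)
E
```

```text
[487.84297533 -91.11642519 163.71130101] [1.79946257e+02 3.65371447e-02 9.30747919e+01] 483.21210597873 -19.195120678894174
278 96
9 (249, 57, 57, 79) ((479.5663757324219, 10.390857696533203), (55.63161087036133, 79.1534423828125), 3.215668201446533)
21 (249, 57, 57, 79) ((479.7008361816406, 9.299005508422852), (53.57855987548828, 76.23233032226562), 3.215683698654175)
rot [ 0.03  0.02 -0.14] then d [100.4  -1.1 103.6] q6 -15.0
```

View pics/w9.png

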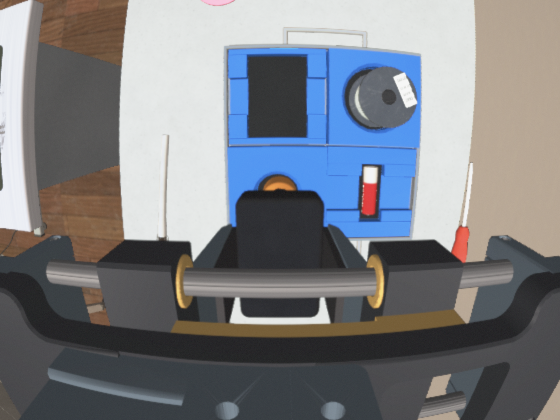

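Wrist view: the nest is at (278,96), the cell is lying in its slot at (370,193), and the reel is flat in its well at (383,97). The case is held over the bottle at a safe height.

Call:
{"op": "nudge_tcp", "data": {"rows": [[25,-0.7,0,0,0,0],[40,-1,0,0,0,0],[25,-0.7,0,0,0,0],[10.6,-0.3,5,0,0,0],[0,0,35,0,0,0],[0,0,40,0,0,0],[0,0,20,0,0,0],[0,0,4,0,0,0]]}}

```text
time_s: 32.2
ee_pos: [477.0, 9.4, 57.0]
ee_rot: [-179.7, -0.0, 93.1]
force: [-0.4, -0.9, -0.1]
gripper_width: 46.5
gripper_force: 15.0
```

Call:
{"op": "nudge_tcp", "data": {"rows": [[0,0,0,0,0,0],[0,0,0,0,0,0],[0,0,0,0,0,0]]}}

```text
time_s: 32.5
ee_pos: [479.8, 10.1, 61.0]
ee_rot: [179.8, 0.0, 93.1]
force: [-0.2, -0.5, -0.3]
gripper_width: 46.2
gripper_force: 15.0
```

```bash
python3 - <<'E'
from h import *
plan(479.7,9.2,24,3.2)
E
```

```text
rot [ 0.17  0.01 -0.07] then d [-0.9 -0.1 37. ] q6 -3.3
```

Call:
{"op": "nudge_tcp", "data": {"rows": [[-0.5,0,8,0,0,0],[0,0,8,0,0,0],[0,0,6,0,0,0],[0,0,4,0,0,0],[0,0,3,0,0,0],[0,0,0,0,0,0],[0,0,0,0,0,0]]}}

```text
time_s: 33.2
ee_pos: [478.7, 9.8, 30.7]
ee_rot: [180.0, -0.0, 93.2]
force: [-0.6, -0.0, 0.1]
gripper_width: 46.6
gripper_force: 15.0
```

Call:
{"op": "nudge_tcp", "data": {"rows": [[0,0,2,0,0,0],[0,0,2,0,0,0],[0,0,2,0,0,0],[0,0,1,0,0,0],[0,0,0.5,0,0,0],[0,0,0,0,0,0],[0,0,0,0,0,0]]}}

```text
time_s: 33.9
ee_pos: [478.5, 9.8, 23.5]
ee_rot: [-180.0, -0.0, 93.2]
force: [-1.9, -0.2, 4.4]
gripper_width: 46.6
gripper_force: 15.0
```

On the floor. I'll release, retreat to the −y side and check all four bays.

Call:
{"op": "nudge_tcp", "data": {"rows": [[0,0,0,0,0,0],[0,0,0,0,0,0],[0,0,0,0,0,0],[0,0,0,0,0,0]], "finger_gap": 64}}

```text
time_s: 34.3
ee_pos: [478.6, 9.8, 23.1]
ee_rot: [180.0, -0.0, 93.2]
force: [-1.1, -0.1, 0.0]
gripper_width: 64.0
gripper_force: 0.0
```

Call:
{"op": "nudge_tcp", "data": {"rows": [[0,0,-20,0,0,0],[0,0,-45,0,0,0],[0,0,-45,0,0,0],[0,0,-45,0,0,0],[0,0,-30,0,0,0],[0,0,0,0,0,0],[0,0,0,0,0,0]]}}

```text
time_s: 35.0
ee_pos: [478.4, 9.8, 208.2]
ee_rot: [180.0, -0.0, 93.2]
force: [-1.1, -0.0, -0.3]
gripper_width: 63.8
gripper_force: 0.0
```

Call:
{"op": "nudge_tcp", "data": {"rows": [[-30,20,-10,0,0,0],[-40,20,-10,0,0,0],[-40,10,-10,0,0,0],[-40,0,0,0,0,0],[-10,0,0,0,0,0],[0,0,0,0,0,0],[0,0,0,0,0,0],[0,0,0,0,0,0]]}}

```text
time_s: 35.8
ee_pos: [536.8, -145.7, 237.6]
ee_rot: [-179.9, -0.1, 93.2]
force: [0.4, -0.5, 0.1]
gripper_width: 64.1
gripper_force: 0.0
```

```bash
python3 - <<'E'
from h import *
m=camera_model('wrist');f=grab_frame('wrist');cv2.imwrite('pics/w10.png',f);np.save('m10.npy',m,allow_pickle=True)
cv2.imwrite('pics/w10c.png',cv2.resize(f[0:240,120:440],(800,600)))
t=grab_frame('top');cv2.imwrite('pics/top1.png',t)
a=cv2.imread('pics/top0.png');d=cv2.absdiff(a,t).max(2)
for n,r in [('wash',(370,232,400,262)),('yellow',(105,192,148,232))]: print(n,(d[r[1]:r[3],r[0]:r[2]]>40).sum())
E
```

```text
wash 272
yellow 0
```

View pics/w10c.png

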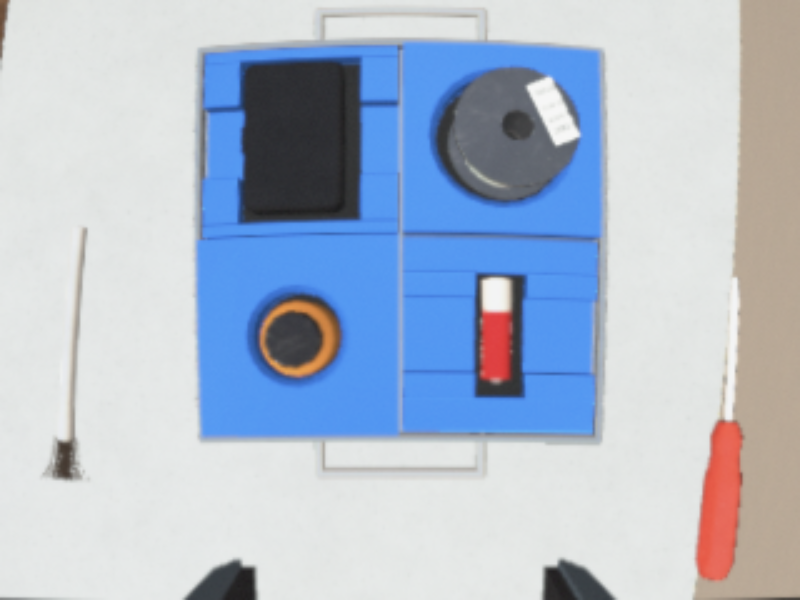

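Crop: the case is in the nest, the reel is in its well, the bottle is standing in its well, and the cell is in its slot about 3 mm off centre, within tolerance. The pixels around the wash bottle changed, probably because the arm is in the way, so I'll clear the view and check.

Call:
{"op": "nudge_tcp", "data": {"rows": [[30,0,0,0,0,0],[45,0,0,0,0,0],[45,0,0,0,0,0],[45,0,0,0,0,0],[45,0,0,0,0,0],[30,0,0,0,0,0],[0,0,0,0,0,0],[0,0,0,0,0,0]]}}

```text
time_s: 36.7
ee_pos: [523.7, 93.3, 238.3]
ee_rot: [180.0, 0.0, 93.3]
force: [-0.1, 0.3, -0.3]
gripper_width: 63.7
gripper_force: 0.0
```

```bash
python3 - <<'E'
from h import *
t=grab_frame('top');cv2.imwrite('pics/top2.png',t);a=cv2.imread('pics/top0.png')
d=cv2.absdiff(a,t).max(2);print((d[232:262,370:400]>40).sum())
h=cv2.cvtColor(t,cv2.COLOR_BGR2HSV);r=((h[...,0]<8)|(h[...,0]>172))&(h[...,1]>120);ys,xs=np.where(r[225:270,360:410]);print(xs.mean()+360 if len(xs) else None,ys.mean()+225 if len(xs) else None)
E
```

```text
0
384.07339449541286 245.6605504587156
```

The wash bottle hasn't moved, and everything is in place.

Call:
{"op": "nudge_tcp", "data": {"rows": [[0,0,0,0,0,0],[0,0,0,0,0,0],[0,0,0,0,0,0]]}}

```text
time_s: 37.05
ee_pos: [524.2, 91.6, 238.2]
ee_rot: [180.0, -0.0, 93.1]
force: [-0.6, 0.7, -0.4]
gripper_width: 64.3
gripper_force: 0.0
```

```bash
python3 -c "from workcell import *;print(job_done())"
```

```text
the job is handed in; nothing more can be done
None
```

I set the bottle, reel, case and cell in their bays and handed the job in at about 37 s; the last pictures show all four in place and both look-alikes unmoved, but no verdict came back.

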